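# Put up the label-reel stand and hold it plumb

## Robot

A 6-joint arm with a two-finger parallel gripper is mounted at the origin on a cart in front of the work surface, level with it; the furniture and walls round the work are solid. World frame = base frame: x ahead of the robot, y to its left, z up, the work surface at z = 0. Lengths are in mm, angles in rad, forces in N, time in s.
With the tool pointing down it reaches from about 325 to 775 mm from the base axis. Payload 5.5 kg.
Tool frame: the origin (TCP) lies between the finger pads; the fingertips stand 25 mm ahead of it and the grasp point (between the pads) lies 6 mm ahead of it; x points along the fingers, y is the direction in which the jaws open and shut, and the axes are right-handed (so a half turn about x gives the same grasp; the last joint's range is limited). The gripper opens to 85 mm and grips with 20 to 120 N. Pads are 22 mm wide; open, the fingers measure 114 mm over their backs; the gripper's body (76 mm by 85 mm) begins 54 mm behind the grasp point. The pads swing forward as they close: fully open they stand 13 mm farther back than shut.
Start: joints at [-0.057, 0.091, 1.231, -0, 1.82, -0.057], TCP at [600.014, -0.003, 235.775] pointing down, gripper open.
Joint ranges: [-2.87, 2.87], [-0.86, 2.18], [0.17, 2.46], [-1.51, 4.65], [0.06, 2.69], [-2.65, 2.65]. Speed limits (rad/s): [2.57, 2.57, 3.01, 3.14, 3.14, 3.14].

## Interface

Orientations are given as a unit quaternion [w, x, y, z].
In Python, from workcell import * gives the robot as it stands. The module is installed in compiled form; this text tells all that it offers.
- The arm moves only by the tool apply_moves, never from a script. Its argument "commands" is one flat list of numbers, 6 for each row, row after row: the shift along the tool's x, y, z in m, then the turn, a rotation vector about the tool's x, y, z in rad. A call has 1 to 8 rows; each row is the pose to reach, as a shift and turn from the pose measured when the call began, along the tool's axes at that moment; what a row does not reach only later rows make up. A row lasts 1/10 s, in which the tool goes at most 50 mm and 8.59 degrees, less where a joint would pass 70% of its speed; a pose out of reach is approached as far as the arm can. A call with a gripper value outside its range is refused whole. "hand" is the finger opening in m, from 0 to 0.0854, set as the call begins (left out, the last holds). The fingers move at their own pace and stop on an object; "squeeze" is the grip in N (left out, the last holds). Time passes only in rows, so rows that repeat a pose let the fingers close. It gives the time, the measured TCP pose, the force and the opening at its end, in the units of the state.
- state(): the state, without advancing time (a new reading comes with each control period).
- capture(name): name is "scene" or "side" or "wrist"; returns (picture, depth): 384x512x3 uint8, red, green, blue; 384x512 float32, mm along the optical axis (not along the pixel's ray), 0 where there is no reading.
- calibration(name): a dict with "fx", "fy", "cx", "cy" (pixels), "k1" (the pictures are not rectified: a ray, as slopes to the right and down, at radius r is drawn at 1 + k1 r^2 times it, then the intrinsics apply), "rvec" (rotation vector, rad) and "tvec" (3), from world to camera coordinates, as OpenCV has them; the wrist camera has in their place "tool_from_camera" (4x4, takes a point from camera to tool coordinates, whose origin is the TCP and whose axes are the tool frame's). Camera axes: x right, y down, z forward; pixel columns grow to the right and rows downward; lengths in mm; the calibration is good to about 2 mm. A picture is of the moment at which its call begins: read the wrist's pose just before it. calibration takes no time and is no camera call.
- close_job(): hands the job in, once; it reports no verdict.
The state is a dict: "t": time; "joint_positions": joint angles; "joint_velocities": joint speeds; "joint_torque": joint torques, N m; "eef_pos": TCP position; "eef_rot": TCP orientation; "wrist_force": force on the tool from outside, world axes, zero at the start; "moment": the same for the moment, N m; "grip_width": finger opening in mm.
Only numpy, scipy, OpenCV 4.12 (cv2) and the standard library are available. Lean on these libraries where they do the work, as an engineer would, in place of code of your own. Each camera call takes 0.05 s, during which the arm holds its last target. There are 200 camera calls.

## Task

Put up the tilting reel stand: while its blue frame still leans back on the buffers, seat the cradle with the yellow label roll fully home on the two locating pegs of the stand's seat, and flip the kickstand down over centre until it snaps against its stop. Then take the mast by its black rubber grip, bring the frame up to vertical and finish still gripping it there, so that it leans neither on the kickstand nor on the buffers and a colleague can tighten the hinge clamp. Never stand the frame up before the kickstand is down (it would fall forward), and do not knock over or shift the white bottle with the red cap or the clear parts box.

Things in the scene. Friction and masses are not known exactly. Their poses are not given: they have to be found in the camera images.
- cradle_center (a point): Middle of the loose label-roll cradle (about 0.4 kg): aluminium plate 54 x 88 x 14 mm, two cheeks, yellow roll 68 mm across on a level axle, black carrying bar on top, 114 mm high in all. x across, y along the bar, z up. Bar: 12 mm wide (x), 14 high, 67 mm free along y, centre 50 mm above this point; roll top 21 mm below bar centre. Underside 57 mm below. Symmetric by half a turn about z.
- cradle_foot (a point): Centre of the cradle's underside, axes as cradle_center. Two holes, 11 mm wide, go through the 14 mm plate at y = -26 and +26 mm; chamfered below.
- seat (a point): Centre of the top face of the seat plate (62 x 92 mm) on the frame, axes as the frame's (so it leans with it). Two upright steel pegs at y = -26 and +26 mm, 9 mm thick, 12.5 mm tall, tapered to 4.4 mm over the top 4.5 mm. Cradle home: cradle_foot on this point, plate flat on plate, y along y either way round.
- frame: The blue tilting frame. Origin on the tilt hinge, 28 mm above the table; z along the mast (up when plumb), y along the hinge axis, -x forward, the side of the kickstand. Mast 18 x 22 mm at y = 20, x = 0, top at z = 209 mm; seat centre at (-4, -70, 52) mm. Hinged on a fixed base plate 135 x 185 x 12 mm. A push of about 0.5 N at the mast's top tips it off the buffers.
- mast_grip (a point): On the mast's axis in its black rubber grip, 190 mm from the hinge along the frame's z, axes as the frame's. The grip is 24 mm (x) by 27 mm (y) thick and reaches from 31 mm below to 19 mm above this point, which is the end of the mast.
- tilt_hinge (a point): Point of the tilt hinge's level axis straight under the mast (the axis is the frame's y), 28 mm above the table.
- tilt (a joint): Lean of the frame, rad: 0 is plumb, positive forward (towards the frame's -x, the kickstand's side), -0.17 leaning back on the buffers, where it starts and stays by its own weight. Near 0 it is top-heavy and goes over forward if let go; with the kickstand down it is then caught at about 0.09, else it falls right over.
- kickstand_pivot (a point): Pivot of the kickstand, on a bracket at the front of the mast, at (-27, 46, 95) mm in the frame; axes as the frame's.
- kickstand_foot (a point): Centre of the black foot (15 mm ball) at the end of the straight 10 mm thick leg, 105.5 mm from the pivot. Stowed, the leg points along the frame's y, raised 0.35 rad; down, it points along the frame's -z, splayed 0.38 rad to -x. It swings in the flat plane of these two directions.
- kickstand (a joint): Turn of the kickstand, rad: 0 stowed, 1.896 down at its stop. A tension spring holds it at either end: pressing down on the leg 85 mm from the pivot takes about 1.5 N at first, falling to nothing at about 0.8 (centre); past that it snaps down by itself.
- bottle_ipa: Bystander: white bottle with a red cap, 66 mm across, 158 mm high; origin at the centre of its underside.
- parts_box: Bystander: clear plastic parts box with compartments, 79 x 121 x 39 mm; origin at the centre of its underside.

How it is judged (in metres and radians):
On the way:
1. with the frame still leaning back on its buffers, the cradle is fully home on the pegs and the kickstand is down against its stop (value of joint tilt below -0.08 rad and value of joint kickstand above 1.75 rad and distance between cradle_foot and seat below 0.005 m and angle between the z axis of cradle_foot and the z axis of seat, either way round below 0.05 rad), for 0.2 s.
At the end, for the whole second after the job is handed in: the fingers grip the mast at its rubber grip (within 45 mm of mast_grip, over 3 N) and hold the frame still within 0.05 rad of plumb; the kickstand is down (over 1.75 rad); the cradle is home on the seat (foot within 5 mm of the seat point, flat within 0.05 rad) (value of joint tilt between -0.05 and 0.05 rad and velocity of joint tilt between -0.05 and 0.05 rad/s and value of joint kickstand above 1.75 rad and contact force between the fingers and frame above 3 N and distance between the grasp point and mast_grip below 0.045 m and distance between cradle_foot and seat below 0.005 m and angle between the z axis of cradle_foot and the z axis of seat, either way round below 0.05 rad); the arm keeps its last pose, push and grip.
It fails at once if the frame is stood up before the kickstand is down (value of joint kickstand below 1.6 rad and value of joint tilt above -0.04 rad).
It fails at once if the white bottle with the red cap or the clear parts box is knocked over or shifted (distance of any of bottle_ipa, parts_box from where it was at the start of the episode above 0.03 m or angle between any of bottle_ipa, parts_box's own z axis and vertical above 0.5 rad).
It also fails if it takes over 54 s, if anything falls off the work surface, if the arm or the gripper's body presses on something with over 40 N, if the wrist force passes 120 N, or if a joint passes its speed limit or range.

## Working session

There is one attempt and no reset: what is moved stays moved. The work goes in short steps, Python scripts to look and compute and a tool call to move; the robot and the scene stay as the last step left them, time stands still between calls to the robot, and variables do not carry over. Pictures are saved under pics/ and viewed, about 8 in all and at most 12, crops included, and the job is handed in when it is done.

Besides the shell and the picture viewer there is one more tool, called after "Call:" by a JSON object that holds its "method" and its "body". apply_moves: Moves the arm, as the interface text tells. Its arguments: {"type":"object","properties":{"commands":{"type":"array"},"hand":{"type":"number"},"squeeze":{"type":"number"}},"required":["commands"]}

```bash
mkdir -p pics; cat > h.py <<'E'
from workcell import *
import numpy as np, cv2
from scipy.spatial.transform import Rotation as R
def cap(n):
    s=state(); p,d=capture(n); return s,p,d
def save(n,p): cv2.imwrite('pics/'+n+'.png',cv2.cvtColor(p,cv2.COLOR_RGB2BGR))
def toolR(s):
    q=s['eef_rot']; return R.from_quat([q[1],q[2],q[3],q[0]]).as_matrix()
def cam(n,s):
    c=calibration(n)
    if n=='wrist':
        T=np.array(c['tool_from_camera']); Rt=toolR(s)
        return c,Rt@T[:3,:3],Rt@T[:3,3]+np.array(s['eef_pos'])
    Rc=cv2.Rodrigues(np.array(c['rvec'],float))[0]; t=np.array(c['tvec'],float).ravel()
    return c,Rc.T,-Rc.T@t
def cloud(n,s,d):
    c,Rw,o=cam(n,s)
    h,w=d.shape; v,u=np.mgrid[:h,:w]
    x=(u-c['cx'])/c['fx']; y=(v-c['cy'])/c['fy']; a,b=x.copy(),y.copy()
    for _ in range(8):
        r=a*a+b*b; a=x/(1+c['k1']*r); b=y/(1+c['k1']*r)
    P=np.stack([a*d,b*d,d],-1)@Rw.T+o
    P[d<=0]=np.nan
    return P
E
cat > a.py <<'E'
from h import *
for n in ['scene','side']:
    s,p,d=cap(n); save(n+'0',p); np.savez(n+'0.npz',p=p,P=cloud(n,s,d))
    c,Rw,o=cam(n,s); print(n,o,Rw[:,2])
print(state())
E
python3 a.py; python3 -c "
import cv2,numpy as np
a=[cv2.imread('pics/%s0.png'%n) for n in('scene','side')]
"
```

```text
scene [-177.50230346  173.64783673  977.3922758 ] [ 0.62689294 -0.33811146 -0.70191586]
side [362.33164788 754.95850231 629.82533343] [ 0.16517631 -0.89101171 -0.42286513]
{'t': 0.1, 'joint_positions': array([-5.67119649e-02,  9.18077249e-02,  1.23177940e+00,  1.78716186e-05,
        1.81980096e+00, -5.67368461e-02]), 'joint_velocities': array([-0.0014717 , -0.00092095, -0.00131067,  0.00034416, -0.00089919,
       -0.00068255]), 'joint_torque': array([ 2.62064459e-03, -4.60215712e+01, -4.19218469e+01, -9.60827560e-05,
        1.05514470e-02,  1.00166855e-05]), 'eef_pos': array([5.99753165e+02, 1.08897219e-02, 2.34741599e+02]), 'eef_rot': array([ 0.49952945,  0.49957436,  0.50048478, -0.5004106 ]), 'wrist_force': array([ 0.01410678, -0.36900362, -0.25824169]), 'moment': array([ 0.0340794 , -0.0100331 ,  0.02013194]), 'grip_width': 85.41720872109687}
```

View pics/scene0.png

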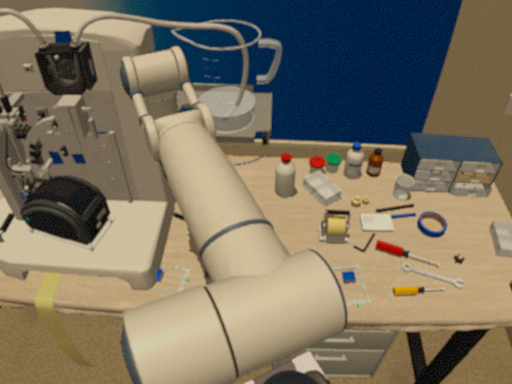

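View pics/side0.png

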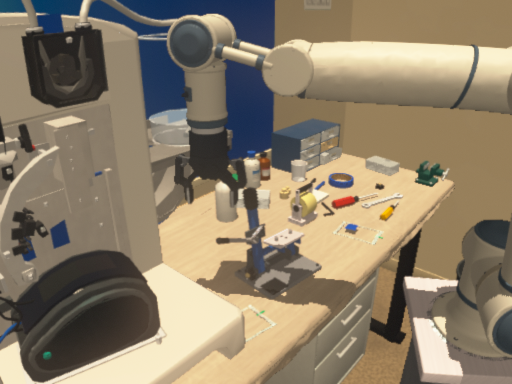

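```bash
cat > b.py <<'E'
from h import *
s,p,d=cap('wrist'); np.savez('wrist0.npz',p=p,P=cloud('wrist',s,d))
z=np.load('side0.npz'); P=z['P']; q=z['p']
c=cv2.resize(q[165:305,205:345],(600,600),interpolation=cv2.INTER_CUBIC)
w=cv2.resize(p,(800,600)); save('wrist0',p); save('sidecrop',c)
for n in ['scene','side','wrist']:
    z=np.load(n+'0.npz'); P=z['P']; H=cv2.cvtColor(z['p'],cv2.COLOR_RGB2HSV)
    for nm,lo,hi in [('yellow',(20,90,90),(34,255,255)),('blue',(105,60,40),(125,255,200)),('red',(0,150,100),(6,255,255))]:
        m=cv2.inRange(H,lo,hi)
        k,l,st,ce=cv2.connectedComponentsWithStats(m)
        for i in range(1,k):
            if st[i,4]>25:
                X=P[l==i]; X=X[~np.isnan(X[:,0])]
                if len(X) and 300<np.median(X[:,0])<800 and abs(np.median(X[:,1]))<450: print(n,nm,st[i],np.median(X,0).round(),np.percentile(X,3,0).round(),np.percentile(X,97,0).round())
E
python3 b.py
```

```text
scene yellow [325 214  22  22 418] [ 421. -414.   77.] [ 399. -443.   40.] [ 458. -390.   97.]
scene yellow [  34  272   58   95 1707] [587. 431. -50.] [ 561.  378. -749.] [984. 578.  10.]
scene blue [155 268   7  12  52] [533. 103.  19.] [519.  93.   2.] [547. 114.  23.]
scene red [281 153  10   9  64] [ 674. -382.  159.] [ 662. -400.  148.] [ 691. -372.  163.]
side yellow [299 191  18  26 309] [ 421. -405.   70.] [ 397. -444.   29.] [ 443. -385.   87.]
side blue [251 216   5  12  42] [531. -94. 155.] [525. -99. 146.] [534. -91. 168.]
side blue [258 257   7  15  67] [509. -89.  43.] [504. -96.  26.] [516. -82.  59.]
wrist blue [170  57  36  30 466] [532. 102.  18.] [515.  90.  14.] [546. 113.  33.]
wrist blue [180 248  10  13  51] [526. -88.  55.] [523. -90.  39.] [537. -63. 115.]
wrist blue [153 280  34  71 909] [535. -95. 157.] [ 523. -101.  113.] [544. -91. 183.]
```

View pics/sidecrop.png

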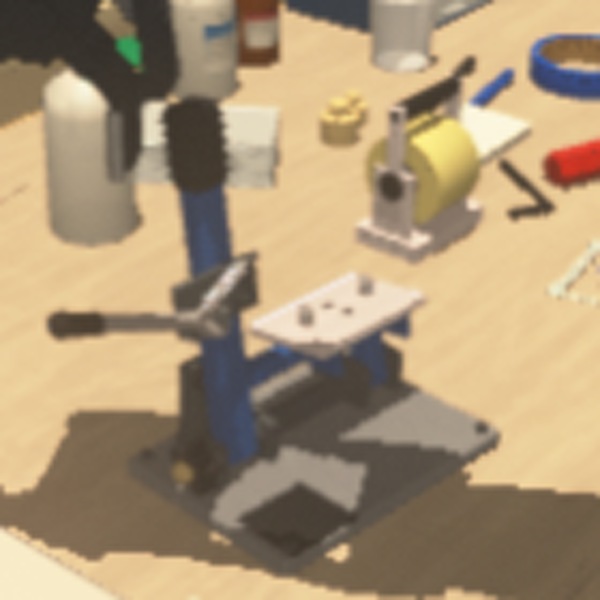

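View pics/wrist0.png

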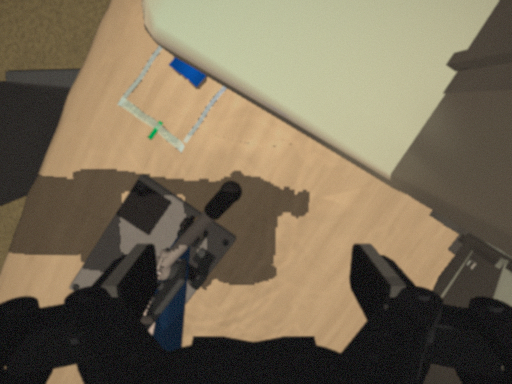

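```bash
python3 -c "
from h import *
s=state();c,Rw,o=cam('wrist',s);print({k:c[k] for k in('fx','cx','cy','k1')},o-s['eef_pos'],Rw.round(3))"
```

```text
{'fx': 325.41681670972156, 'cx': 253.2765068544576, 'cy': 194.04392051869644, 'k1': -0.048391903630709394} [1.69798114e-02 6.71733769e+01 1.38476199e+02] [[ 1.     0.001 -0.002]
 [-0.    -0.964 -0.264]
 [-0.002  0.264 -0.964]]
```

Call:
{"method": "apply_moves", "body": {"commands": [-0.05,0,0,0,0,0,-0.1,-0.02,0.04,0,0,0,-0.1,-0.05,0.09,0,0,0,-0.1,-0.07,0.14,0,0,0,-0.1,-0.09,0.19,0,0,0,-0.1,-0.1,0.24,0,0,0,-0.1,-0.1,0.25,0,0,0,-0.1,-0.1,0.25,0,0,0]}}

```text
t: 0.95
eef_pos: [498.4, -254.2, 333.9]
eef_rot: [-0.498, -0.501, -0.499, 0.503]
wrist_force: [0.9, -0.3, 0.6]
grip_width: 85.0
```

```bash
cat > c.py <<'E'
from h import *
import sys
n=sys.argv[1]
s,p,d=cap('wrist'); np.savez(n+'.npz',p=p,P=cloud('wrist',s,d),d=d); save(n,p)
save(n+'b',cv2.resize(p,(768,576)))
s2,p2,d2=cap('scene'); np.savez(n+'s.npz',p=p2,P=cloud('scene',s2,d2),d=d2); save(n+'s',p2)
print(s['eef_pos'],s['eef_rot'])
E
python3 c.py w1
```

```text
[ 498.36468797 -254.2003837   333.90074531] [-0.49766895 -0.50056215 -0.49921643  0.50253965]
```

View pics/w1b.png

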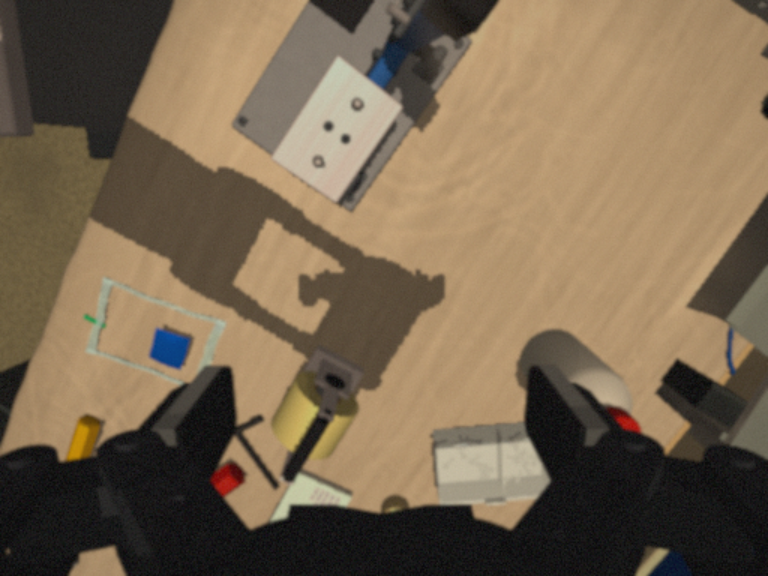

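```bash
cat > d.py <<'E'
from h import *
z=np.load('w1.npz'); P=z['P']; p=z['p']; H=cv2.cvtColor(p,cv2.COLOR_RGB2HSV)
# seat plate: polygon
poly=np.array([(222,38),(269,70),(231,137),(182,104)])
m=np.zeros(p.shape[:2],np.uint8); cv2.fillConvexPoly(m,poly,1); m=cv2.dilate(m,np.ones((7,7)))
X=P[m>0]; X=X[~np.isnan(X[:,0])]; print('z hist',np.histogram(X[:,2],bins=range(0,120,8)))
from numpy.linalg import lstsq
S=X[(X[:,2]>55)&(X[:,2]<105)]
for it in range(6):
    A=np.c_[S[:,:2],np.ones(len(S))]; co=lstsq(A,S[:,2],rcond=None)[0]; r=S[:,2]-A@co
    S=S[abs(r)<max(2.5*np.median(abs(r)),1.5)]
print('plane',co,'res',np.std(r),len(S))
n=np.array([-co[0],-co[1],1]);n/=np.linalg.norm(n);print('normal',n,'tilt',np.arccos(n[2]))
rect=cv2.minAreaRect(S[:,:2].astype(np.float32)); print('rect',rect, 'box',cv2.boxPoints(rect).round(1).tolist())
res=X[:,2]-np.c_[X[:,:2],np.ones(len(X))]@co
inside=[cv2.pointPolygonTest(cv2.boxPoints(rect),(float(a),float(b)),True)>4 for a,b in X[:,:2]]
Q=X[(res>4)&np.array(inside)]; print('peg pts',len(Q)); print(np.c_[Q,res[(res>4)&np.array(inside)]].round(1)[:40])
# cradle
C=P[220:330,170:245].reshape(-1,3); C=C[~np.isnan(C[:,0])]
print(np.histogram(C[:,2],bins=range(0,130,6)))
pp=P[220:330,170:245]; mb=(pp[...,2]>95)
k,l,st,ce=cv2.connectedComponentsWithStats(mb.astype(np.uint8))
for i in range(1,k):
    if st[i,4]>20:
        B=pp[l==i]; print(st[i],np.median(B,0),'rect',cv2.minAreaRect(B[:,:2].astype(np.float32)))
E
python3 d.py
python3 - <<'E'
import cv2
a=cv2.imread('pics/w1.png'); b=cv2.resize(a[25:150,165:290],(500,500),interpolation=cv2.INTER_CUBIC); c=cv2.resize(a[220:330,160:270],(500,500),interpolation=cv2.INTER_CUBIC)[:,:300]
cv2.imwrite('pics/crop1.png',cv2.hconcat([b,c]))
E
```

```text
z hist (array([ 103,  945,   65,    3,    6,    3,    2,    4,   88, 1968, 2412,
         88,    0,    0]), array([  0,   8,  16,  24,  32,  40,  48,  56,  64,  72,  80,  88,  96,
       104, 112]))
plane [-1.38673910e-01  9.99438571e-02  1.61419041e+02] res 0.6892918408544483 3991
normal [ 0.13669128 -0.09851495  0.98570295] tilt 0.1693000431576816
rect ((463.6601867675781, -167.35769653320312), (92.19680786132812, 61.61032485961914), 53.906253814697266) box [[411.6000061035156, -186.5], [461.3999938964844, -222.8000030517578], [515.7000122070312, -148.3000030517578], [465.8999938964844, -112.0]]
peg pts 96
[[ 480.7 -143.6   88.6    8.1]
 [ 478.4 -144.7   88.8    8.2]
 [ 479.7 -144.9   91.3   10.9]
 [ 480.8 -144.9   90.8   10.5]
 [ 481.8 -144.7   89.2    9.1]
 [ 482.9 -144.8   89.7    9.7]
 [ 477.4 -145.9   90.6    9.9]
 [ 478.5 -145.9   90.5   10. ]
 [ 479.6 -145.9   90.8   10.5]
 [ 480.8 -146.2   92.8   12.7]
 [ 481.9 -146.    91.3   11.3]
 [ 482.9 -145.9   90.1   10.2]
 [ 484.  -145.7   88.2    8.5]
 [ 476.1 -146.7   87.9    7.2]
 [ 477.4 -147.    90.7   10.1]
 [ 478.6 -147.2   9
[... 498 characters left out ...]
8   11.8]
 [ 480.7 -149.2   92.    12.2]
 [ 481.9 -149.3   92.9   13.3]
 [ 482.9 -149.1   90.5   10.9]
 [ 484.  -149.    89.4   10. ]
 [ 477.2 -149.9   88.5    8.2]
 [ 478.4 -150.1   90.     9.9]
 [ 479.5 -150.    89.6    9.6]
 [ 480.7 -150.1   90.6   10.9]]
(array([3413,  396,  416,   39,   50,   55,   53,   80,  116,  146,  267,
        221,  336,  531,  325,   32,   32,   45,  326,  217,    0]), array([  0,   6,  12,  18,  24,  30,  36,  42,  48,  54,  60,  66,  72,
        78,  84,  90,  96, 102, 108, 114, 120, 126]))
[ 16  48  38  56 624] [ 435.28196074 -417.92952148  113.53503918] rect ((432.8858947753906, -422.9509582519531), (77.50575256347656, 13.730710983276367), 59.13501739501953)
```

View pics/crop1.png

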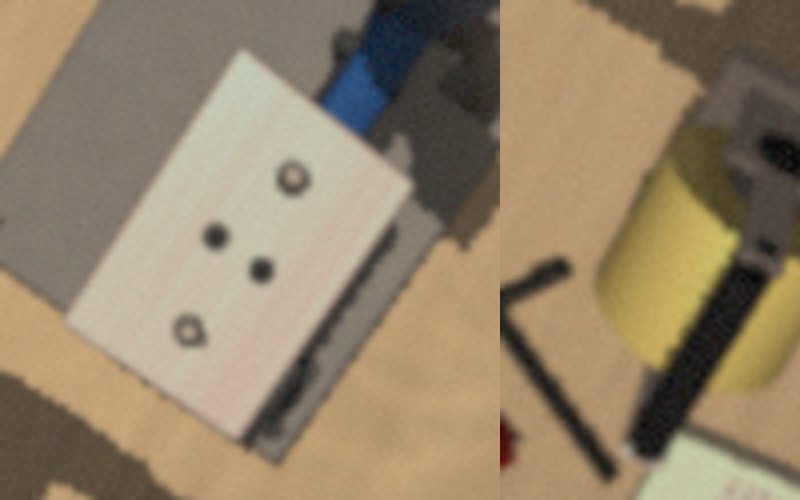

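```bash
cat >> h.py <<'E'
PH=np.deg2rad(54.0); S=np.array([463.7,-167.4,80.4])
def fr(tilt=-0.17):
    y=np.array([np.cos(PH),np.sin(PH),0]); x0=np.array([np.sin(PH),-np.cos(PH),0]); z0=np.array([0,0,1.])
    z=np.cos(tilt)*z0-np.sin(tilt)*x0; x=np.cross(y,z); return np.c_[x,y,z]
O=S-fr()@[-4,-70,52]
def fw(p,tilt=-0.17): return O+fr(tilt)@np.array(p,float)
def jaw(az,tilt=0):  # jaw azimuth deg; tool down, leaning back like the frame by tilt about jaw-normal
    a=np.deg2rad(az); y=np.array([np.cos(a),np.sin(a),0]); x=np.array([0,0,-1.])
    M=np.c_[x,y,np.cross(x,y)]; return R.from_rotvec(M[:,2]*tilt).as_matrix()@M
def Tf(tilt=-0.17): F=fr(tilt); return np.c_[-F[:,2],F[:,0],-F[:,1]]
def go(p,M,tag=''):
    s=state(); R0=toolR(s); d=R0.T@(np.array(p)-s['eef_pos'])/1e3; r=R.from_matrix(R0.T@M).as_rotvec()
    print(tag,'shift',d.round(4),'rot',r.round(4),'n',round(max(np.linalg.norm(d)/.05,np.linalg.norm(r)/.15),1))
E
python3 - <<'E'
from h import *
print('O',O,'grip',fw([0,20,190]))
for th in (0,.4,.8,1.0):
    d0=np.array([0,np.cos(.35),np.sin(.35)]);d1=np.array([-np.sin(.38),0,-np.cos(.38)]);e=d1-d0*(d0@d1);e/=np.linalg.norm(e)
    print(th,fw(np.array([-27,46,95])+85*(np.cos(th)*d0+np.sin(th)*e)))
P=np.load('w1.npz')['P'][220:330,170:245]
B=P[(P[...,2]>109)]; print('bar',cv2.minAreaRect(B[:,:2].astype(np.float32)),np.median(B[:,2]))
W=np.load('wrist0.npz')['P'].reshape(-1,3)
for y0 in range(0,260,20):
    for x0 in (500,550,600,650):
        m=(abs(W[:,0]-x0)<25)&(abs(W[:,1]-y0-10)<10)
        if m.sum()>20: print((x0,y0,round(np.percentile(W[m,2],95))),end=' ')
    print()
Q=np.load('w1.npz')['P'][280:335,285:370].reshape(-1,3);Q=Q[(Q[:,2]>25)&(Q[:,2]<60)];print('box',np.nanpercentile(Q,[5,50,95],axis=0).round())
go([433,-423,165],jaw(-30.9),'pre'); go([433,-423,115],jaw(-30.9),'pick')
E
```

```text
O [ 500.9170744  -107.91502889   28.47286272] grip [ 538.67834459 -110.62883805  215.73396844]
0 [570.3513962   -2.80696463 155.39750173]
0.4 [558.22738552  11.12158771 127.11902173]
0.8 [539.97802575  13.11022382  98.76986247]
1.0 [529.43061613   9.45183338  85.98681588]
bar ((432.8614807128906, -422.9918212890625), (77.4105224609375, 13.730710983276367), 59.135013580322266) 113.75743121687009
(500, 0, 2) (550, 0, 320) (600, 0, 326) (650, 0, 319) 
(500, 20, 3) (550, 20, 3) (600, 20, 328) (650, 20, 83) 
(500, 40, 4) (550, 40, 2) (600, 40, 3) (650, 40, 87) 
(500, 60, 2) (550, 60, 2) (600, 60, 87) (650, 60, 87) 
(500, 80, 2) (550, 80, 84) (600, 80, 88) (650, 80, 87) 
(500, 100, 76) (550, 100, 88) (600, 100, 88) (650, 100, 87) 
(500, 120, 87) (550, 120, 88) (600, 120, 88) (650, 120, 87) 
(500, 140, 87) (550, 140, 88) (600, 140, 88) (650, 140, 88) 
(500, 160, 3) 




box [[ 559. -533.   31.]
 [ 608. -499.   39.]
 [ 657. -467.   40.]]
pre shift [ 0.1694 -0.0659  0.1728] rot [ 5.374e-01 -4.000e-04  2.500e-03] n 5.0
pick shift [ 0.2194 -0.0658  0.1728] rot [ 5.374e-01 -4.000e-04  2.500e-03] n 5.7
```

Call:
{"method": "apply_moves", "body": {"commands": [0.034,-0.0132,0.0346,0.107,0,0,0.068,-0.0264,0.0691,0.215,0,0,0.102,-0.0395,0.1037,0.322,0,0,0.136,-0.0527,0.1382,0.43,0,0,0.1694,-0.0659,0.1728,0.537,0,0.0025,0.1694,-0.0659,0.1728,0.537,0,0.0025,0.195,-0.0659,0.1728,0.537,0,0.0025,0.21,-0.0659,0.1728,0.537,0,0.0025], "hand": 0.0854}}

```text
t: 1.85
eef_pos: [434.0, -421.4, 123.6]
eef_rot: [0.349, 0.615, 0.35, -0.614]
wrist_force: [0.4, 0.6, -0.7]
grip_width: 85.3
```

```bash
python3 - <<'E'
from h import *
s=state(); print(s['eef_pos'],s['wrist_force'])
go([432.9,-423,115],jaw(-30.9))
E
```

```text
[ 433.95700365 -421.41856524  123.56312912] [ 0.39457133  0.58230514 -0.69047287]
 shift [ 0.0086 -0.0001  0.0019] rot [ 0.003  -0.0013  0.0007] n 0.2
```

Call:
{"method": "apply_moves", "body": {"commands": [0.0086,0,0.0019,0.003,0,0,0.0086,0,0.0019,0.003,0,0,0.0086,0,0.0019,0.003,0,0]}}

```text
t: 2.15
eef_pos: [433.7, -422.7, 115.9]
eef_rot: [0.349, 0.615, 0.349, -0.615]
wrist_force: [0.6, -0.1, 0.2]
grip_width: 85.4
```

Call:
{"method": "apply_moves", "body": {"commands": [0,0,0,0,0,0,0,0,0,0,0,0,0,0,0,0,0,0,0,0,0,0,0,0,0,0,0,0,0,0,0,0,0,0,0,0,0,0,0,0,0,0,0,0,0,0,0,0], "hand": 0, "squeeze": 60}}

```text
t: 2.95
eef_pos: [433.8, -422.9, 116.3]
eef_rot: [0.349, 0.615, 0.349, -0.614]
wrist_force: [1.2, -0.1, 1.4]
grip_width: 8.6
```

```bash
python3 - <<'E'
from h import *
s=state(); print(s['eef_pos'],s['wrist_force'],s['grip_width'],s['t'])
go([433,-423,250],jaw(-30.9),'lift')
F=fr(); b=lambda h: S+F@[0,0,107+8+h]   # TCP 8 above bar centre along z
go(b(90),Tf(),'above90')
E
```

```text
[ 433.83709781 -422.87611794  116.25483713] [ 1.17119715 -0.1315904   1.35936628] 8.555571662921498 2.95
lift shift [-0.1337 -0.0005  0.0004] rot [ 0.0012 -0.0009 -0.0011] n 2.7
above90 shift [-0.1661 -0.0706 -0.2317] rot [ 0.09    0.0068 -0.171 ] n 5.9
```

Call:
{"method": "apply_moves", "body": {"commands": [-0.02,0,0,0,0,0,-0.06,0,0,0,0,0,-0.1,0,0,0,0,0,-0.1,0,0,0,0,0]}}

```text
t: 3.35
eef_pos: [434.8, -424.1, 222.8]
eef_rot: [0.352, 0.616, 0.346, -0.614]
wrist_force: [0.4, -1.1, -2.2]
grip_width: 8.3
```

```bash
python3 - <<'E'
from h import *
s,p,d=cap('side'); print(s['eef_pos'],s['wrist_force'],s['grip_width'])
s,w,dw=cap('wrist'); w=cv2.resize(w,(400,300)); save('lift',np.vstack([w,cv2.resize(p[80:290,180:460],(400,300))]))
E
```

```text
[ 434.77267521 -424.08607899  222.78226908] [ 0.35271041 -1.07760831 -2.19223423] 8.304254373417226
```

View pics/lift.png

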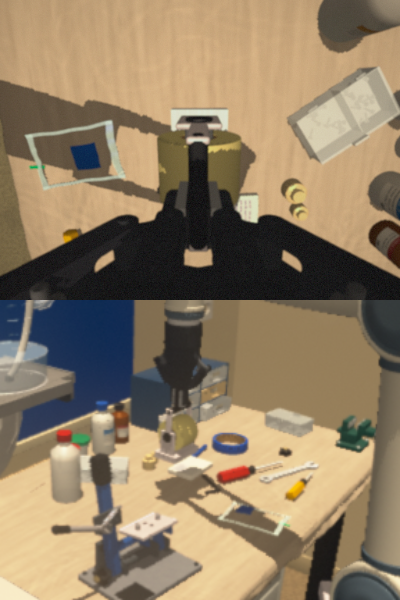

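```bash
python3 - <<'E'
from h import *
F=fr(); go(S+F@[0,.5,116.4+50],Tf(),'above50')
E
```

```text
above50 shift [-0.0283 -0.0771 -0.2328] rot [ 0.09    0.0069 -0.1712] n 4.9
```

Call:
{"method": "apply_moves", "body": {"commands": [-0.02,-0.008,-0.02,0.01,0,-0.02,-0.03,-0.02,-0.055,0.03,0,-0.05,-0.034,-0.034,-0.095,0.05,0,-0.08,-0.034,-0.046,-0.135,0.07,0.003,-0.11,-0.032,-0.058,-0.175,0.08,0.004,-0.14,-0.03,-0.068,-0.21,0.09,0.007,-0.165,-0.0283,-0.0771,-0.2328,0.09,0.007,-0.171,-0.0283,-0.0771,-0.2328,0.09,0.007,-0.171]}}

```text
t: 4.25
eef_pos: [486.7, -180.2, 240.7]
eef_rot: [-0.266, -0.599, -0.377, 0.655]
wrist_force: [-1.0, -0.3, -3.8]
grip_width: 8.7
```

```bash
cat > e.py <<'E'
from h import *
s,p,d=cap('wrist'); s,p,d=cap('wrist')
P=cloud('wrist',s,d); np.savez('ab.npz',p=p,P=P,d=d); F=fr()
L=(P-S)@F; R0=toolR(s); 
print(s['eef_pos'],s['wrist_force'],s['grip_width'])
lo=np.nanpercentile
for nm,a,b in [('seatplane',-2,2)]:
    m=(abs(L[...,2])<3)&(abs(L[...,0])<36)&(abs(L[...,1])<60); X=L[m]; print(nm,len(X)); 
    if len(X): print(np.percentile(X,[1,50,99],axis=0).round(1))
C=(P-s['eef_pos'])@F  # relative to TCP in frame axes
m=(C[...,2]>-135)&(C[...,2]<-100)&(abs(C[...,0])<50)&(abs(C[...,1])<70)
X=C[m]; print('plate rel tcp',len(X)); print(np.histogram(X[:,2],bins=range(-135,-99,3)))
print(np.percentile(X,[1,50,99],axis=0).round(1))
save('ab',p)
F=fr(); go(S+F@[0,.5,116.4+50],Tf(),'err'); go(S+F@[0,.5,116.4+16],Tf(),'to16'); go(S+F@[0,.5,116.4],Tf(),'to0')
E
python3 e.py
```

```text
[ 486.47063711 -181.94684655  241.07812179] [-0.27979377 -0.79026876 -3.9558855 ] 8.527587945717357
seatplane 606
[[-30.   38.   -2.2]
 [  0.4  41.7  -0. ]
 [ 31.4  45.4   1.9]]
plate rel tcp 1096
(array([  0,   0,   0,   0,   0,   1,  39,  31,   1,  58, 588]), array([-135, -132, -129, -126, -123, -120, -117, -114, -111, -108, -105,
       -102]))
[[ -25.2   20.9 -114.9]
 [   2.3   36.8 -102.4]
 [  28.4   67.5 -100.4]]
err shift [-0.0028  0.0001  0.0001] rot [0.0008 0.0015 0.0038] n 0.1
to16 shift [0.0312 0.0003 0.    ] rot [0.0008 0.0015 0.0038] n 0.6
to0 shift [0.0472 0.0003 0.    ] rot [0.0008 0.0015 0.0038] n 0.9
```

View pics/ab.png

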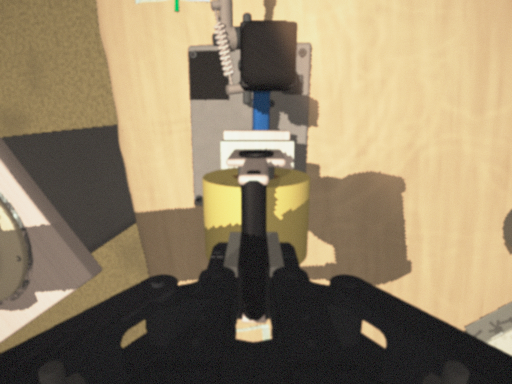

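```bash
python3 - <<'E'
from h import *
P=np.load('ab.npz')['P'];s=state();F=fr()
C=(P-s['eef_pos'])@F
m=(abs(C[...,2]+102.4)<2.5)&(abs(C[...,0])<50)&(C[...,1]>25)&(C[...,1]<60)
X=C[m]; print(len(X),np.percentile(X,[.5,2,50,98,99.5],axis=0).round(1)); print(cv2.minAreaRect(X[:,:2].astype(np.float32)))
co=np.linalg.lstsq(np.c_[X[:,:2],np.ones(len(X))],X[:,2],rcond=None)[0];print('slope',co)
L=(P-S)@F
m=(abs(L[...,2])<2.5)&(abs(L[...,0])<40)&(L[...,1]>38)&(L[...,1]<52);Y=L[m];print(cv2.minAreaRect(Y[:,:2].astype(np.float32)))
E
```

```text
843 [[ -25.8   25.4 -104.6]
 [ -25.6   26.1 -104.4]
 [   2.6   37.7 -102.9]
 [  27.6   41.6 -101.3]
 [  27.9   41.7 -101.1]]
((1.1399803161621094, 33.82566452026367), (16.94917106628418, 54.05873489379883), 89.63880157470703)
slope [ 2.05932377e-02 -9.20424220e-03 -1.02601042e+02]
((0.7705135345458984, 41.718135833740234), (61.68979263305664, 7.434843063354492), 0.061946120113134384)
```

Call:
{"method": "apply_moves", "body": {"commands": [0.012,-0.0002,-0.001,0.001,0.001,0.004,0.024,-0.0002,-0.001,0.001,0.001,0.004,0.031,-0.0002,-0.001,0.001,0.001,0.004,0.035,-0.0002,-0.001,0.001,0.001,0.004,0.038,-0.0002,-0.001,0.001,0.001,0.004,0.04,-0.0002,-0.001,0.001,0.001,0.004]}}

```text
t: 4.95
eef_pos: [481.1, -178.4, 202.3]
eef_rot: [-0.266, -0.601, -0.373, 0.655]
wrist_force: [0.1, 0.4, -4.0]
grip_width: 8.8
```

```bash
python3 - <<'E'
from h import *
s=state(); print(s['eef_pos'],s['wrist_force'],s['moment'],s['grip_width'])
F=fr(); print('rel',F.T@(s['eef_pos']-S)-[0,0,116.4]); go(S+F@[-.4,1.4,116.4-1],Tf())
E
```

```text
[ 481.10517257 -178.36452467  202.29753971] [ 0.08305262  0.35361325 -4.0360582 ] [-0.13731672 -0.17256756  0.00854663] 8.754621748502487
rel [-0.39293096  1.36001696  7.21297254]
 shift [ 0.0082 -0.     -0.    ] rot [-0.0005  0.0004 -0.0006] n 0.2
```

Call:
{"method": "apply_moves", "body": {"commands": [0.003,0,0,0,0,0,0.006,0,0,0,0,0,0.008,0,0,0,0,0,0.009,0,0,0,0,0,0.009,0,0,0,0,0]}}

```text
t: 5.45
eef_pos: [480.3, -177.7, 194.5]
eef_rot: [-0.267, -0.601, -0.372, 0.655]
wrist_force: [0.5, 0.1, 2.6]
grip_width: 8.4
```

```bash
python3 - <<'E'
from h import *
s=state(); print(s['eef_pos'],s['wrist_force'],s['moment'],s['grip_width'])
F=fr(); print('rel',F.T@(s['eef_pos']-S)-[0,0,116.4])
E
```

```text
[ 480.25878739 -177.69369505  194.54490597] [0.47645803 0.11816906 2.59533597] [-0.20715733 -0.18395637  0.01138502] 8.36433679988905
rel [-0.14481126  1.4052368  -0.61046033]
```

Call:
{"method": "apply_moves", "body": {"commands": [0.002,0,0,0,0,0,0.003,0,0,0,0,0]}}

```text
t: 5.65
eef_pos: [480.7, -178.0, 194.4]
eef_rot: [-0.269, -0.602, -0.371, 0.654]
wrist_force: [-0.2, -0.7, 11.5]
grip_width: 8.4
```

Call:
{"method": "apply_moves", "body": {"commands": [-0.0015,0,0,0,0,0,-0.0015,0,0,0,0,0,-0.0015,0,0,0,0,0,-0.0015,0,0,0,0,0,-0.0015,0,0,0,0,0,-0.03,0,0,0,0,0,-0.07,0,0,0,0,0,-0.07,0,0,0,0,0], "hand": 0.045}}

```text
t: 6.45
eef_pos: [491.1, -185.4, 269.1]
eef_rot: [-0.271, -0.604, -0.369, 0.652]
wrist_force: [0.0, -0.9, 0.9]
grip_width: 45.1
```

```bash
cat > f.py <<'E'
from h import *
s,p,d=cap('wrist'); P=cloud('wrist',s,d); np.savez('f.npz',p=p,P=P); save('f',p)
print(s['eef_pos'],s['wrist_force'],s['grip_width'],s['t'])
L=(P-S)@fr()
for nm,z,y0,y1,x in [('platetop',14,25,55,35),('seat',0,38,55,40),('bartop',114,-45,45,15)]:
    m=(abs(L[...,2]-z)<3.5)&(abs(L[...,0])<x)&(L[...,1]>y0)&(L[...,1]<y1); X=L[m]
    if len(X)>20:
        co=np.linalg.lstsq(np.c_[X[:,:2],np.ones(len(X))],X[:,2],rcond=None)[0]
        print(nm,len(X),np.median(X,0).round(2),np.percentile(X,[1,99],axis=0).round(1).tolist(),'slope',co.round(3))
E
python3 f.py
```

```text
[ 491.13225957 -185.37629907  269.06417543] [ 0.03940677 -0.85779933  0.93777531] 45.14352579603637 6.45
platetop 585 [ 1.43 39.13 14.1 ] [[-25.3, 25.6, 11.1], [28.4, 43.8, 15.8]] slope [ 1.0000e-03 -3.4000e-02  1.5289e+01]
seat 199 [-1.39 44.7  -0.41] [[-29.4, 38.9, -3.2], [30.7, 45.7, 1.8]] slope [-2.000e-03 -3.530e-01  1.501e+01]
bartop 1743 [  1.56   3.25 113.6 ] [[-4.2, -36.4, 110.7], [7.4, 38.0, 115.4]] slope [-9.00000e-03  2.00000e-03  1.13463e+02]
```

```bash
python3 - <<'E'
from h import *
for f in ('w1s','side0'):
    P=np.load(f+'.npz')['P'].reshape(-1,3)
    m=(P[:,2]>100)&(P[:,2]<500)&(P[:,0]>440)&(P[:,0]<720)&(P[:,1]>20)&(P[:,1]<260)
    X=P[m]; print(f,len(X)); 
    for y in range(20,260,30):
        Y=X[abs(X[:,1]-y-15)<15]
        if len(Y)>5: print(y,len(Y),Y[:,0].min().round(),Y[:,0].max().round(),Y[:,2].min().round(),Y[:,2].max().round())
go([491,-190,315],jaw(-36)); go([530,-100,315],jaw(-36)); go([570,-3,300],jaw(-36)); go([569,-2,195],jaw(-36))
E
```

```text
w1s 1751
140 10 701.0 719.0 107.0 114.0
170 419 669.0 719.0 104.0 238.0
200 594 642.0 720.0 104.0 252.0
230 728 620.0 720.0 106.0 258.0
side0 3467
20 2451 565.0 635.0 162.0 500.0
50 90 440.0 470.0 489.0 500.0
170 34 694.0 719.0 171.0 235.0
200 185 637.0 720.0 106.0 249.0
230 707 618.0 720.0 105.0 255.0
 shift [-0.0484 -0.0046  0.0037] rot [-0.0006 -0.0016  0.1565] n 1.0
 shift [-0.0449 -0.0257 -0.092 ] rot [-0.0006 -0.0016  0.1565] n 2.1
 shift [-0.0261 -0.0478 -0.194 ] rot [-0.0006 -0.0016  0.1565] n 4.0
 shift [ 0.0779 -0.0328 -0.194 ] rot [-0.0006 -0.0016  0.1565] n 4.2
```

Clear of the machine. Raise, travel over the mast with closed fingers, and stop above the leg.

Call:
{"method": "apply_moves", "body": {"commands": [-0.0484,-0.0046,0.0037,0,0,0.08,-0.05,-0.012,-0.04,0,0,0.157,-0.045,-0.0257,-0.085,0,0,0.157,-0.04,-0.035,-0.125,0,0,0.157,-0.032,-0.045,-0.165,0,0,0.157,-0.026,-0.0478,-0.194,0,0,0.157,0.01,-0.043,-0.194,0,0,0.157,0.045,-0.038,-0.194,0,0,0.157], "hand": 0}}

```text
t: 7.3
eef_pos: [569.1, -0.7, 226.4]
eef_rot: [0.321, 0.63, 0.322, -0.629]
wrist_force: [-0.3, -0.2, -1.2]
grip_width: 0.2
```

```bash
python3 - <<'E'
from h import *
s,p,d=cap('wrist'); P=cloud('wrist',s,d); save('ks',p)
print(s['eef_pos'],s['wrist_force'],s['grip_width'],s['t'])
L=(P-O)@fr()-[-27,46,95]
d0=np.array([0,np.cos(.35),np.sin(.35)])
t=L@d0; r=np.linalg.norm(L-t[...,None]*d0,axis=-1)
for a in range(20,120,10):
    X=L[(abs(t-a)<5)&(r<20)&~np.isnan(t)]
    if len(X): print(a,len(X),(X-a*d0).mean(0).round(1))
go([569,-2,172],jaw(-36))
E
```

```text
[569.08949273  -0.72112685 226.38026486] [-0.2600798  -0.16425417 -1.21064749] 0.2194198475869596 7.3
70 119 [ 0.5 -0.2  4.2]
80 152 [ 0.4 -1.3  4.7]
90 238 [ 0.3 -2.   5.1]
100 256 [ 0.5 -2.2  5.2]
110 348 [ 0.7 -2.   3.7]
 shift [ 0.0455  0.0032 -0.001 ] rot [0.0008 0.0054 0.0105] n 0.9
```

View pics/ks.png

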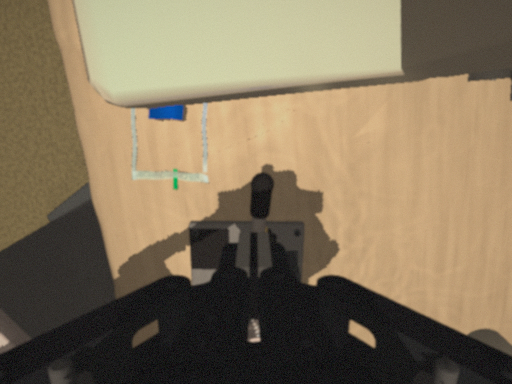

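Call:
{"method": "apply_moves", "body": {"commands": [0.02,0.001,-0.001,0,0.005,0.01,0.036,0.001,-0.001,0,0.005,0.01,0.045,-0.003,-0.002,0,0.005,0.01,0.053,-0.007,-0.003,0,0.005,0.01,0.061,-0.011,-0.004,0,0.005,0.01,0.069,-0.015,-0.004,0,0.005,0.01]}}

```text
t: 7.95
eef_pos: [556.0, 11.5, 149.3]
eef_rot: [0.322, 0.63, 0.321, -0.629]
wrist_force: [0.9, -1.2, 0.2]
grip_width: 0.1
```

Call:
{"method": "apply_moves", "body": {"commands": [0.008,-0.004,0,0,0,0,0.016,-0.009,0.001,0,0,0,0.024,-0.014,0.002,0,0,0,0.03,-0.018,0.003,0,0,0,0.036,-0.022,0.004,0,0,0,0.04,-0.025,0.004,0,0,0]}}

```text
t: 8.55
eef_pos: [533.0, 23.0, 108.7]
eef_rot: [0.321, 0.63, 0.321, -0.63]
wrist_force: [-0.0, 0.2, 0.6]
grip_width: 0.2
```

```bash
python3 - <<'E'
from h import *
s,p,d=cap('side'); print(s['eef_pos'],s['wrist_force'],s['t'])
save('ks2',cv2.resize(p[150:310,195:355],(600,600),interpolation=cv2.INTER_CUBIC))
P=cloud('side',s,d); L=(P-O)@fr()
d1=np.array([-np.sin(.38),0,-np.cos(.38)])
C=L-[-27,46,95]; t=C@d1; r=np.linalg.norm(C-t[...,None]*d1,axis=-1)
for a in range(30,120,10):
    X=C[(abs(t-a)<5)&(r<15)&~np.isnan(t)]
    if len(X): print(a,len(X),(X-a*d1).mean(0).round(1))
E
```

```text
[532.97639609  23.00047672 108.68741717] [-0.0399459   0.16474256  0.59739288] 8.55
```

View pics/ks2.png

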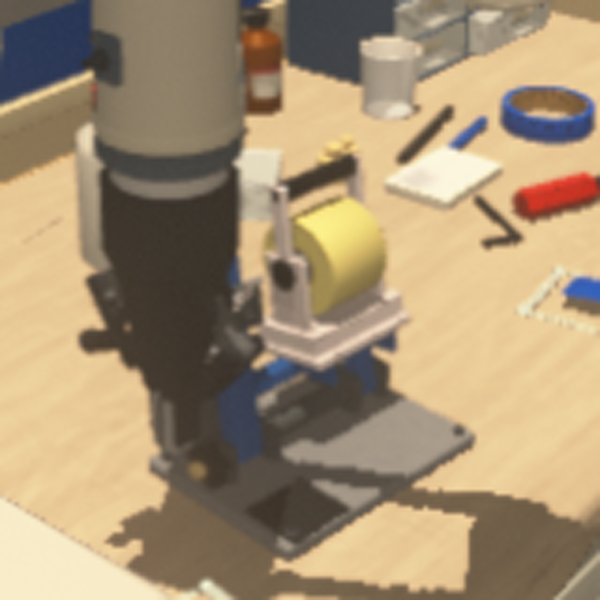

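Call:
{"method": "apply_moves", "body": {"commands": [-0.03,0,0,0,0,0,-0.07,0,0,0,0,0,-0.11,0.0,0,0,0,0,-0.12,0.0,0,0,0,0,-0.12,0.0,0,0,0,0]}}

```text
t: 9.1
eef_pos: [533.7, 23.2, 231.0]
eef_rot: [0.322, 0.631, 0.321, -0.628]
wrist_force: [1.1, -0.2, -0.1]
grip_width: -0.1
```

```bash
cat > g.py <<'E'
from h import *
d0=np.array([0,np.cos(.35),np.sin(.35)]);d1=np.array([-np.sin(.38),0,-np.cos(.38)]);e=d1-d0*(d0@d1);e/=np.linalg.norm(e)
for n in ('wrist','side'):
    s,p,d=cap(n); P=cloud(n,s,d); save('g_'+n,p)
    L=(P-O)@fr()-[-27,46,95]
    for th in (0,.2,.4,.6,.8,1.0,1.2,1.4,1.6,1.896):
        u=np.cos(th)*d0+np.sin(th)*e; t=L@u; r=np.linalg.norm(L-t[...,None]*u,axis=-1)
        m=(r<9)&(t>40)&(t<115); f=np.linalg.norm(L-105.5*u,axis=-1)<10
        print(n,th,m.sum(),f.sum(),end=' | ')
    print()
print(s['eef_pos'],s['wrist_force'])
# mast lean from side cloud: blue/black points of the mast
L=(P-O)@fr(); m=(abs(L[...,1]-20)<16)&(L[...,2]>120)&(L[...,2]<205)&(abs(L[...,0])<30); X=L[m]; print('mast pts',len(X)); 
if len(X)>20: print(np.polyfit(X[:,2],X[:,0],1))
E
python3 g.py
```

```text
wrist 0 1462 493 | wrist 0.2 16 0 | wrist 0.4 0 0 | wrist 0.6 0 0 | wrist 0.8 0 0 | wrist 1.0 0 0 | wrist 1.2 0 0 | wrist 1.4 0 0 | wrist 1.6 0 0 | wrist 1.896 0 0 | 
side 0 144 46 | side 0.2 12 0 | side 0.4 0 0 | side 0.6 0 0 | side 0.8 0 0 | side 1.0 0 0 | side 1.2 0 0 | side 1.4 0 0 | side 1.6 0 0 | side 1.896 0 0 | 
[532.97269856  23.22842087 228.5418104 ] [ 0.67076287 -0.42599568  0.17691409]
mast pts 235
[-0.07385281  5.65793128]
```

```bash
python3 - <<'E'
from h import *
s=state(); print(s['joint_positions'].round(2)); go([572,-4,200],jaw(54),'a'); go([572,-4,200],jaw(-126),'b')
E
```

```text
[-0.02 -0.09  1.43  0.    1.81  0.61]
a shift [ 0.0268  0.0481 -0.0012] rot [-1.5697e+00 -6.0000e-04  1.6000e-03] n 10.5
b shift [ 0.0268  0.0481 -0.0012] rot [1.5719e+00 1.6000e-03 6.0000e-04] n 10.5
```

Call:
{"method": "apply_moves", "body": {"commands": [0,0.006,0,-0.147,0,0,0,0.012,0,-0.294,0,0,0,0.018,0,-0.441,0,0,0,0.024,0,-0.588,0,0,0,0.03,0,-0.735,0,0,0,0.036,0,-0.882,0,0,0.0,0.042,0,-1.03,0,0,0.0,0.048,-0.001,-1.17,0,0]}}

```text
t: 10.0
eef_pos: [571.3, -4.3, 223.9]
eef_rot: [0.615, 0.345, 0.619, -0.347]
wrist_force: [-0.4, 0.0, 0.2]
grip_width: -0.2
```

```bash
python3 - <<'E'
from h import *
go([572,-4,195],jaw(54),'a')
E
```

```text
a shift [0.0289 0.0009 0.0002] rot [-0.394  -0.0044  0.004 ] n 2.6
```

Call:
{"method": "apply_moves", "body": {"commands": [0.009,0.0003,0.0002,-0.14,0,0,0.018,0.0006,0.0002,-0.28,-0.002,0.002,0.029,0.0009,0.0002,-0.394,-0.004,0.004,0.029,0.0009,0.0002,-0.394,-0.004,0.004,0.029,0.0009,0.0002,-0.394,-0.004,0.004]}}

```text
t: 10.5
eef_pos: [571.3, -4.0, 193.1]
eef_rot: [0.671, 0.219, 0.673, -0.22]
wrist_force: [-0.2, 0.8, -0.1]
grip_width: 0.0
```

```bash
cat > k.py <<'E'
from h import *
s=state(); print(s['eef_pos'],s['wrist_force'],s['moment'],s['t'])
d0=np.array([0,np.cos(.35),np.sin(.35)]);d1=np.array([-np.sin(.38),0,-np.cos(.38)]);e=d1-d0*(d0@d1);e/=np.linalg.norm(e)
for th in (0,.2,.4,.6,.8,1.0,1.1):
    g=fw(np.array([-27,46,95])+85*(np.cos(th)*d0+np.sin(th)*e))+[0,0,30]; go(g,jaw(54),th)
E
python3 k.py
```

```text
[571.29252016  -3.97221866 193.06452063] [-0.16840237  0.79719597 -0.10749097] [-0.00732761 -0.01712262 -0.06107226] 10.5
0 shift [ 0.0077  0.0004 -0.0014] rot [-0.0031 -0.0032  0.0018] n 0.2
0.2 shift [ 0.0215  0.0041 -0.0105] rot [-0.0031 -0.0032  0.0018] n 0.5
0.4 shift [ 0.036   0.0045 -0.0193] rot [-0.0031 -0.0032  0.0018] n 0.8
0.6 shift [ 0.0505  0.0016 -0.0277] rot [-0.0031 -0.0032  0.0018] n 1.2
0.8 shift [ 0.0644 -0.0046 -0.0352] rot [-0.0031 -0.0032  0.0018] n 1.5
1.0 shift [ 0.0772 -0.0137 -0.0415] rot [-0.0031 -0.0032  0.0018] n 1.8
1.1 shift [ 0.0831 -0.0193 -0.0441] rot [-0.0031 -0.0032  0.0018] n 1.9
```

Call:
{"method": "apply_moves", "body": {"commands": [0.004,0.0,0,0,0,0,0.008,0.0,0,0,0,0,0.012,0,-0.001,0,0,0,0.015,0,-0.003,0,0,0,0.018,0,-0.005,0,0,0,0.021,0,-0.007,0,0,0]}}

```text
t: 11.1
eef_pos: [565.4, 0.3, 171.9]
eef_rot: [0.671, 0.219, 0.673, -0.22]
wrist_force: [0.2, 0.3, 0.6]
grip_width: -0.0
```

```bash
python3 k.py|head -1; python3 g.py
```

```text
[5.65394100e+02 3.34435570e-01 1.71934101e+02] [0.22560699 0.25427288 0.61094284] [ 0.02987801  0.01782954 -0.02288267] 11.1
wrist 0 1410 481 | wrist 0.2 52 0 | wrist 0.4 0 0 | wrist 0.6 0 0 | wrist 0.8 0 0 | wrist 1.0 0 0 | wrist 1.2 0 0 | wrist 1.4 0 0 | wrist 1.6 0 0 | wrist 1.896 0 0 | 
side 0 141 47 | side 0.2 12 0 | side 0.4 0 0 | side 0.6 0 0 | side 0.8 0 0 | side 1.0 0 0 | side 1.2 0 0 | side 1.4 0 0 | side 1.6 0 0 | side 1.896 0 0 | 
[5.65062792e+02 5.01645577e-01 1.71370101e+02] [ 1.61316102 -0.26056708 -0.95181698]
mast pts 315
[-0.09771452  9.39634875]
```

```bash
python3 - <<'E'
import cv2
a=cv2.imread('pics/g_wrist.png'); b=cv2.imread('pics/g_side.png')
cv2.imwrite('pics/gg.png',cv2.hconcat([cv2.resize(a[120:384,120:384],(400,400),interpolation=3),cv2.resize(b[190:280,185:275],(400,400),interpolation=3)]))
E
```

```text
(no output)
```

View pics/gg.png

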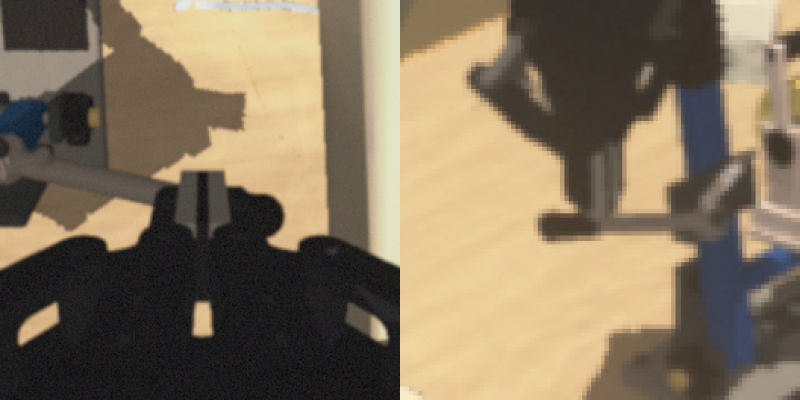

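```bash
python3 - <<'E'
from h import *
s,p,d=cap('wrist'); P=cloud('wrist',s,d); T=(P-s['eef_pos'])@toolR(s); L=(P-O)@fr()-[-27,46,95]
d0=np.array([0,np.cos(.35),np.sin(.35)]); t=L@d0
np.set_printoptions(suppress=True,linewidth=200)
print(s['eef_pos'])
for v in range(228,300,6):
    print(v,[tuple(T[v,u].round().astype(int)) if d[v,u]>0 else 0 for u in (236,243,249,258,264,271,280,290)])
# leg top points vs axis by station
r=L-t[...,None]*d0; rr=np.linalg.norm(r,axis=-1)
for a in range(30,115,8):
    X=r[(abs(t-a)<4)&(rr<25)&(T[...,0]<60)]
    if len(X): print(a,len(X),X.mean(0).round(1),X[:,0].min().round(1),X[:,0].max().round(1))
tip=s['eef_pos']+toolR(s)@[25,0,0]; q=fr().T@(tip-O)-[-27,46,95]; print('tip in leg coords',q,'t',q@d0,'perp',q-q@d0*d0)
E
```

```text
[565.17337288   0.40559774 171.58775218]
228 [(np.int64(171), np.int64(-18), np.int64(53)), (np.int64(171), np.int64(-10), np.int64(53)), (np.int64(170), np.int64(-4), np.int64(53)), (np.int64(171), np.int64(5), np.int64(53)), (np.int64(170), np.int64(11), np.int64(53)), (np.int64(170), np.int64(18), np.int64(53)), (np.int64(171), np.int64(27), np.int64(53)), (np.int64(173), np.int64(37), np.int64(54))]
234 [(np.int64(170), np.int64(-18), np.int64(59)), (np.int64(-2), np.int64(-5), np.int64(-11)), (np.int64(-2), np.int64(-2), np.int64(-11)), (np.int64(-3), np.int64(2), np.int64(-12)), (np.int64(-3), np.int64(5), np.int64(-12)), (np.int64(171), np.int64(18), np.int64(60)), (np.int64(171), np.int64(27), np.int64(60)), (np.int64(172), np.int64(38), np.int64(60))]
240 [(np.int64(171), np.int64(-18), np.int64(66)), (np.int64(-9), np.int64(-4), np.int64(-11)), (np.int64(-9), np.int64(-2), np.int64(-11)), (np.int64(-10), np.int64(2), np.int64(-12)), (np.int64(-9), np.int64(5), np.int64(-12)), (np.int64(171), np.int64(18), np.int64(66)), (np.int64(171), np.int64(27), np.int64(66)), (np.int64
[... 3127 characters left out ...]
4(2), np.int64(-2)), (np.int64(-52), np.int64(3), np.int64(-12)), (np.int64(-53), np.int64(5), np.int64(-13)), (np.int64(-52), np.int64(8), np.int64(-12)), (np.int64(-51), np.int64(11), np.int64(-12))]
30 216 [-1.3 -1.1  3. ] -4.5 4.3
38 228 [-1.3 -1.1  3. ] -5.1 4.4
46 230 [-1.3 -1.   2.9] -4.5 5.0
54 246 [-1.3 -1.1  3. ] -4.6 4.6
62 262 [-1.2 -1.1  2.9] -4.4 5.3
70 115 [-2.1 -0.7  2. ] -4.5 4.8
78 5 [-8.8 -2.3  6.2] -16.6 -3.6
86 21 [-19.7  -4.9  13.5] -20.2 -16.5
94 41 [-19.8  -4.4  12. ] -20.7 -16.4
102 191 [-10.4  -2.8   7.7] -18.0 -0.2
110 373 [-1.8 -1.2  3.2] -6.5 6.7
tip in leg coords [-4.59411454 79.34992059 19.41934374] t 81.19800055500379 perp [-4.59411454  3.07473453 -8.42327262]
```

```bash
python3 - <<'E'
from h import *
np.set_printoptions(suppress=True,linewidth=200)
s,p,d=cap('side'); P=cloud('side',s,d); T=(P-s['eef_pos'])@toolR(s)
for v in range(222,246,2): print(v,[(u,)+tuple(int(k) for k in T[v,u].round()) for u in (222,224,226,228,230,232,234)])
E
```

```text
Traceback (most recent call last):
ValueError: cannot convert float NaN to integer
```

```bash
python3 - <<'E'
from h import *
np.set_printoptions(suppress=True,linewidth=200)
s,p,d=cap('side'); P=cloud('side',s,d); T=(P-s['eef_pos'])@toolR(s)
for v in range(222,246,2): print(v,[T[v,u].round().tolist() for u in (224,226,228,230,232,234)])
E
```

```text
222 [[-42.0, 17.0, -9.0], [-41.0, 13.0, -11.0], [-39.0, 8.0, -11.0], [-38.0, 4.0, -12.0], [-35.0, -2.0, -11.0], [-31.0, -11.0, -8.0]]
224 [[-34.0, 14.0, -5.0], [-34.0, 11.0, -7.0], [-34.0, 8.0, -11.0], [-34.0, 5.0, -13.0], [-31.0, -2.0, -12.0], [-25.0, -11.0, -7.0]]
226 [[-26.0, 10.0, 0.0], [-28.0, 10.0, -6.0], [-27.0, 6.0, -7.0], [-29.0, 4.0, -13.0], [-27.0, -0.0, -14.0], [-21.0, -11.0, -7.0]]
228 [[-23.0, 13.0, -3.0], [-25.0, 12.0, -8.0], [-25.0, 8.0, -11.0], [-24.0, 5.0, -13.0], [-22.0, -1.0, -12.0], [-19.0, -7.0, -12.0]]
230 [[-19.0, 14.0, -3.0], [-19.0, 11.0, -7.0], [-18.0, 7.0, -8.0], [-18.0, 4.0, -11.0], [-17.0, -0.0, -13.0], [-14.0, -7.0, -12.0]]
232 [[-12.0, 11.0, 0.0], [-15.0, 12.0, -8.0], [-12.0, 6.0, -6.0], [-13.0, 4.0, -11.0], [-11.0, -2.0, -11.0], [-10.0, -6.0, -13.0]]
234 [[-8.0, 13.0, -2.0], [-10.0, 12.0, -7.0], [-9.0, 8.0, -9.0], [-9.0, 5.0, -12.0], [-7.0, -1.0, -12.0], [-3.0, -8.0, -9.0]]
236 [[2.0, 7.0, 6.0], [-6.0, 13.0, -8.0], [-5.0, 9.0, -10.0], [-4.0, 5.0, -12.0], [-1.0, -1.0, -11.0], [0.0, -6.0, -12.0]]
238 [[8.0, 7.0, 7.0], [10.0, 2.0, 6.0], [2.0, 7.0, -7.0], [1.0, 5.0, -11.0], [173.0, -181.0, 210.0], [19.0, -21.0, 6.0]]
240 [[10.0, 10.0, 3.0], [11.0, 6.0, 2.0], [14.0, -0.0, 2.0], [16.0, -6.0, 2.0], [18.0, -10.0, 1.0], [19.0, -16.0, 0.0]]
242 [[13.0, 12.0, 1.0], [15.0, 7.0, 1.0], [18.0, 1.0, 0.0], [22.0, -6.0, 3.0], [24.0, -12.0, 3.0], [27.0, -18.0, 3.0]]
244 [[171.0, -141.0, 198.0], [172.0, -147.0, 196.0], [174.0, -152.0, 194.0], [174.0, -156.0, 190.0], [171.0, -158.0, 182.0], [171.0, -161.0, 178.0]]
```

```bash
sed -i 's/\[0,0,30\]/[0,0,8]/' k.py; python3 k.py
```

```text
[5.65634401e+02 1.92838261e-01 1.72284196e+02] [-0.71369743 -0.27927841  0.16707677] [-0.01607604 -0.00561479  0.01546525] 11.35
0 shift [0.0089 0.0004 0.0056] rot [-0.0031 -0.0029  0.0016] n 0.2
0.2 shift [ 0.0227  0.0041 -0.0034] rot [-0.0031 -0.0029  0.0016] n 0.5
0.4 shift [ 0.0372  0.0045 -0.0123] rot [-0.0031 -0.0029  0.0016] n 0.8
0.6 shift [ 0.0517  0.0016 -0.0207] rot [-0.0031 -0.0029  0.0016] n 1.1
0.8 shift [ 0.0656 -0.0046 -0.0281] rot [-0.0031 -0.0029  0.0016] n 1.4
1.0 shift [ 0.0784 -0.0138 -0.0345] rot [-0.0031 -0.0029  0.0016] n 1.7
1.1 shift [ 0.0842 -0.0194 -0.0371] rot [-0.0031 -0.0029  0.0016] n 1.9
```

Call:
{"method": "apply_moves", "body": {"commands": [0,0,0.004,0,0,0,0.004,0,0.008,0,0,0,0.009,0,0.007,0,0,0,0.014,0,0.003,0,0,0,0.019,0,0.0,0,0,0,0.023,0,-0.002,0,0,0]}}

```text
t: 11.95
eef_pos: [563.5, 1.8, 148.8]
eef_rot: [0.671, 0.219, 0.673, -0.22]
wrist_force: [0.9, 0.5, 2.8]
grip_width: 0.2
```

```bash
python3 g.py; python3 k.py
```

```text
wrist 0 424 0 | wrist 0.2 2197 919 | wrist 0.4 119 0 | wrist 0.6 0 0 | wrist 0.8 0 0 | wrist 1.0 0 0 | wrist 1.2 0 0 | wrist 1.4 0 0 | wrist 1.6 0 0 | wrist 1.896 0 0 | 
side 0 18 5 | side 0.2 121 41 | side 0.4 16 0 | side 0.6 0 0 | side 0.8 0 0 | side 1.0 0 0 | side 1.2 0 0 | side 1.4 0 0 | side 1.6 0 0 | side 1.896 0 0 | 
[563.10958118   2.00791128 148.06651062] [-0.60991915  1.27332788  1.12420427]
mast pts 305
[-0.0578653  2.4911616]
[563.29608366   1.82642139 148.46965799] [-0.09589885  1.10486063  1.76449047] [ 0.08260179 -0.03485476 -0.01758993] 12.05
0 shift [-0.015   0.0004  0.0084] rot [-0.0025 -0.0041  0.0021] n 0.3
0.2 shift [-0.0011  0.0041 -0.0007] rot [-0.0025 -0.0041  0.0021] n 0.1
0.4 shift [ 0.0134  0.0045 -0.0095] rot [-0.0025 -0.0041  0.0021] n 0.3
0.6 shift [ 0.0279  0.0016 -0.0178] rot [-0.0025 -0.0041  0.0021] n 0.7
0.8 shift [ 0.0418 -0.0046 -0.0253] rot [-0.0025 -0.0041  0.0021] n 1.0
1.0 shift [ 0.0546 -0.0137 -0.0316] rot [-0.0025 -0.0041  0.0021] n 1.3
1.1 shift [ 0.0605 -0.0193 -0.0343] rot [-0.0025 -0.0041  0.0021] n 1.4
```

Call:
{"method": "apply_moves", "body": {"commands": [0.007,0,-0.003,0,0,0,0.0134,0,-0.007,0,0,0,0.02,0,-0.011,0,0,0,0.027,-0.001,-0.015,0,0,0,0.034,-0.003,-0.019,0,0,0,0.041,-0.005,-0.023,0,0,0,0.05,-0.009,-0.027,0,0,0,0.058,-0.013,-0.03,0,0,0]}}

```text
t: 12.85
eef_pos: [530.4, 9.0, 89.5]
eef_rot: [0.67, 0.219, 0.674, -0.22]
wrist_force: [0.0, 0.0, -0.3]
grip_width: -0.0
```

```bash
python3 g.py
```

```text
wrist 0 0 0 | wrist 0.2 0 0 | wrist 0.4 0 0 | wrist 0.6 0 0 | wrist 0.8 0 0 | wrist 1.0 0 0 | wrist 1.2 0 0 | wrist 1.4 0 0 | wrist 1.6 346 0 | wrist 1.896 1651 97 | 
side 0 0 0 | side 0.2 0 0 | side 0.4 0 0 | side 0.6 1 0 | side 0.8 14 0 | side 1.0 5 0 | side 1.2 0 0 | side 1.4 0 0 | side 1.6 6 0 | side 1.896 136 27 | 
[529.29207754   8.79255978  88.0032488 ] [-0.17583145 -0.21554681 -1.7692812 ]
mast pts 4
```

Call:
{"method": "apply_moves", "body": {"commands": [-0.04,0,0,0,0,0,-0.08,0,0,0,0,0,-0.13,0,0,0,0,0,-0.18,0,0,0,0,0,-0.22,0,0,0.1,0,0,-0.235,0,0,0.24,0,0,-0.235,0,0,0.38,0,0,-0.235,0,0,0.52,0,0]}}

```text
t: 13.75
eef_pos: [531.9, 8.6, 325.2]
eef_rot: [0.591, 0.386, 0.594, -0.387]
wrist_force: [0.7, -0.3, -0.6]
grip_width: -0.3
```

```bash
python3 - <<'E'
from h import *
z=np.load('ab.npz')['P']; T=(z-np.array([486.47,-181.95,241.08]))@Tf()
for nm,A in (('ab',T),):
    for x in range(-50,40,4):
        m=(abs(A[...,0]-x)<2)&(abs(A[...,1])<45)&(abs(A[...,2])<16)
        X=A[m]; print(x,len(X),np.percentile(X[:,1],[2,50,98]).round() if len(X) else '',np.percentile(X[:,2],[2,98]).round() if len(X) else '')
s=state();print(s['eef_pos'],s['joint_positions'].round(2))
F=fr(); go(fw([0,20,190+6+75]),Tf(),'above')
E
```

```text
-50 2982 [-39.   9.  39.] [-13.   8.]
-46 1438 [-37.   6.  37.] [-14.   8.]
-42 1233 [-32.   6.  31.] [-14.   7.]
-38 468 [-25.   6.  24.] [-14.   5.]
-34 685 [-11.  -5.  12.] [-12.  11.]
-30 276 [-11.  -5.  10.] [-12.   5.]
-26 219 [-18.   4.  17.] [-12.  -7.]
-22 344 [-18.  -5.  17.] [-12.   9.]
-18 337 [-18.   4.  17.] [-12.   1.]
-14 242 [-18.   4.  17.] [-12.  -7.]
-10 246 [-18.  -5.  17.] [-12.  -7.]
-6 235 [-17.  -5.  17.] [-11.   9.]
-2 169 [-16.   4.  15.] [-11.  -1.]
2 1159 [-5. -0.  4.] [-15.  15.]
6 62 [-6. -4.  5.] [-16.   1.]
10 0  
14 0  
18 0  
22 0  
26 0  
30 475 [-12.   8.  14.] [-16.   2.]
34 1018 [-19.  11.  20.] [-16.   8.]
38 687 [-23.  20.  25.] [-15.  13.]
[531.87166133   8.55304296 325.2090938 ] [-0.05 -0.05  1.21  0.    1.98 -0.46]
above shift [ 0.0295 -0.0346  0.1238] rot [ 1.0393  0.0884 -0.1493] n 7.0
```

Call:
{"method": "apply_moves", "body": {"commands": [0,-0.004,0.012,0.147,0.013,-0.021,0,-0.008,0.03,0.295,0.025,-0.042,0,-0.013,0.05,0.44,0.038,-0.063,0.002,-0.02,0.07,0.59,0.05,-0.085,0.005,-0.025,0.09,0.735,0.063,-0.107,0.01,-0.03,0.11,0.88,0.075,-0.128,0.015,-0.0346,0.1238,1.03,0.088,-0.149,0.02,-0.0346,0.1238,1.039,0.088,-0.149], "hand": 0.06}}

```text
t: 14.55
eef_pos: [550.1, -120.9, 304.0]
eef_rot: [-0.265, -0.601, -0.372, 0.656]
wrist_force: [-0.5, -0.2, -0.5]
grip_width: 59.9
```

```bash
python3 g.py; python3 - <<'E'
from h import *
s,p,d=cap('wrist'); P=cloud('wrist',s,d); save('m',p); L=(P-O)@fr(); T=(P-s['eef_pos'])@toolR(s)
print(s['eef_pos'],s['grip_width'],'frame',(fr().T@(s['eef_pos']-O)).round(1))
m=(L[...,2]>150)&(L[...,2]<216)&(abs(L[...,0])<35)&(abs(L[...,1]-20)<35)&(abs(T[...,1])<26)
X=L[m]; print('grip pts wrist',len(X)); 
if len(X): print(np.percentile(X,[2,50,98],axis=0).round(1)); Y=X[X[:,2]>200]; print(np.percentile(Y,[2,50,98],axis=0).round(1))
s,p,d=cap('side'); L=(cloud('side',s,d)-O)@fr()
for z in range(100,215,12):
    m=(abs(L[...,2]-z)<6)&(abs(L[...,0])<40)&(abs(L[...,1]-20)<25); X=L[m]
    if len(X): print(z,len(X),np.percentile(X[:,0],[5,50,95]).round(1),np.percentile(X[:,1],[5,50,95]).round(1))
for k in (184,):
    go(fw([0,20,230]),Tf(),'230'); go(fw([0,20,182]),Tf(),'182')
E
```

```text
wrist 0 0 0 | wrist 0.2 0 0 | wrist 0.4 0 0 | wrist 0.6 0 0 | wrist 0.8 0 0 | wrist 1.0 0 0 | wrist 1.2 0 0 | wrist 1.4 0 0 | wrist 1.6 2 0 | wrist 1.896 163 29 | 
side 0 0 0 | side 0.2 0 0 | side 0.4 0 0 | side 0.6 0 0 | side 0.8 0 0 | side 1.0 0 0 | side 1.2 0 0 | side 1.4 0 0 | side 1.6 10 0 | side 1.896 137 27 | 
[ 549.99128769 -119.7377437   303.33679177] [-0.31178297  0.81521477 -1.48612466]
mast pts 422
[-0.01408387 -2.33988017]
[ 549.85283906 -118.86907821  304.05913771] 60.20781792396004 frame [ -1.3  19.9 279.4]
grip pts wrist 1721
[[-11.    8.3 168.9]
 [  0.8  25.4 208. ]
 [ 12.8  33.5 210.1]]
[[-11.1   8.1 200.5]
 [  0.7  22.1 208.4]
 [ 12.8  33.2 210.2]]
100 66 [-33.5 -13.5 -10.7] [ 7.  28.6 43.4]
112 91 [-25.3 -11.7   5.6] [10.4 25.3 41.1]
124 58 [-21.2  -6.1   6. ] [10.2 26.5 32.9]
136 54 [-8.5 -5.5  6.6] [13.8 29.2 33. ]
148 50 [-8.3 -5.2  6.9] [13.8 27.3 32.7]
160 54 [-10.9  -5.6   8.3] [13.2 30.3 34. ]
172 68 [-11.8  -8.5  10. ] [12.6 30.7 36.2]
184 71 [-11.8  -8.8   8.4] [11.8 29.8 35.2]
196 68 [-11.9  -9.1   9.4] [11.8 31.3 35.4]
208 63 [-10.6  -5.4   8.6] [11.8 27.2 35.3]
230 shift [0.0507 0.002  0.0006] rot [ 0.0036  0.0001 -0.0011] n 1.0
182 shift [0.0987 0.0019 0.0006] rot [ 0.0036  0.0001 -0.0011] n 2.0
```

Call:
{"method": "apply_moves", "body": {"commands": [0.03,0.0025,0.0006,0.004,0,0,0.06,0.0025,0.0006,0.004,0,0,0.075,0.0025,0.0006,0.004,0,0,0.085,0.0025,0.0006,0.004,0,0,0.091,0.0025,0.0006,0.004,0,0,0.097,0.0025,0.0006,0.004,0,0,0.097,0.0025,0.0006,0.004,0,0]}}

```text
t: 15.45
eef_pos: [538.4, -110.1, 209.5]
eef_rot: [-0.267, -0.601, -0.373, 0.655]
wrist_force: [0.5, 0.9, 0.6]
grip_width: 59.9
```

```bash
cat > q.py <<'E'
from h import *
import sys
t=float(sys.argv[1]); zz=float(sys.argv[2])
s=state(); print(s['eef_pos'],s['wrist_force'],s['moment'],s['grip_width'],s['t'],'frame',(fr().T@(s['eef_pos']-O)).round(1))
for a in np.linspace(-.17,t,6)[0 if len(sys.argv)<4 else 1:]: go(fw([0,20,zz],a),Tf(a),round(a,3))
E
python3 q.py 0 182
```

```text
[ 538.35158565 -110.14599323  209.54907123] [0.51005467 0.917174   0.56687065] [-0.07422741 -0.07054159  0.00360151] 59.92164842572555 15.45 frame [  0.5  20.2 183.8]
-0.17 shift [ 0.0018 -0.0005  0.0002] rot [ 0.0002  0.     -0.0016] n 0.0
-0.136 shift [ 0.0019 -0.0067  0.0002] rot [0.0002 0.     0.0324] n 0.2
-0.102 shift [ 0.0022 -0.0129  0.0002] rot [0.0002 0.     0.0664] n 0.4
-0.068 shift [ 0.0027 -0.019   0.0002] rot [0.0002 0.     0.1004] n 0.7
-0.034 shift [ 0.0035 -0.0252  0.0002] rot [0.0002 0.     0.1344] n 0.9
0.0 shift [ 0.0044 -0.0313  0.0002] rot [0.0002 0.     0.1684] n 1.1
```

Close on the rubber grip.

Call:
{"method": "apply_moves", "body": {"commands": [0.0005,0,0,0,0,0,0.0005,0,0,0,0,0,0.0005,0,0,0,0,0,0.0005,0,0,0,0,0,0.0005,0,0,0,0,0,0.0005,0,0,0,0,0], "hand": 0, "squeeze": 60}}

```text
t: 16.05
eef_pos: [538.6, -110.3, 209.9]
eef_rot: [-0.267, -0.601, -0.372, 0.654]
wrist_force: [1.6, -0.3, 5.0]
grip_width: 23.0
```

```bash
python3 q.py 0 183.8
```

```text
[ 538.64966554 -110.31174792  209.8680448 ] [ 1.5642427  -0.25891029  4.95034517] [-0.14111781 -0.22859852 -0.22405885] 22.964029511667597 16.05 frame [  0.8  20.2 184.2]
-0.17 shift [ 0.0004 -0.0008  0.0002] rot [ 0.     -0.0005 -0.0033] n 0.0
-0.136 shift [ 0.0005 -0.007   0.0002] rot [ 0.     -0.0005  0.0307] n 0.2
-0.102 shift [ 0.0008 -0.0133  0.0002] rot [ 0.     -0.0005  0.0647] n 0.4
-0.068 shift [ 0.0013 -0.0195  0.0002] rot [-0.     -0.0005  0.0987] n 0.7
-0.034 shift [ 0.002  -0.0257  0.0002] rot [-0.     -0.0005  0.1327] n 0.9
0.0 shift [ 0.0029 -0.0319  0.0002] rot [-0.     -0.0005  0.1667] n 1.1
```

Call:
{"method": "apply_moves", "body": {"commands": [0,-0.003,0,0,0,0.017,0,-0.0062,0,0,0,0.034,0.0002,-0.0094,0,0,0,0.051,0.0003,-0.0125,0,0,0,0.068,0.0005,-0.0156,0,0,0,0.085,0.0007,-0.0187,0,0,0,0.102,0.001,-0.0218,0,0,0,0.119,0.0014,-0.0249,0,0,0,0.136]}}

```text
t: 16.85
eef_pos: [518.3, -95.4, 212.3]
eef_rot: [-0.312, -0.625, -0.331, 0.635]
wrist_force: [2.1, 1.2, -0.8]
grip_width: 22.9
```

```bash
python3 q.py 0 184.2 1
```

```text
[518.31715121 -95.39907798 212.34714897] [ 2.06524952  1.1534404  -0.82617646] [ 0.0608487  -0.26472617 -0.23920887] 22.875711731469934 16.85 frame [-24.5  20.4 182.4]
-0.136 shift [0.0008 0.0183 0.0004] rot [ 0.0002 -0.0006 -0.1062] n 0.7
-0.102 shift [0.0003 0.012  0.0004] rot [ 0.0002 -0.0006 -0.0722] n 0.5
-0.068 shift [-0.0001  0.0058  0.0004] rot [ 0.0001 -0.0006 -0.0382] n 0.3
-0.034 shift [-0.0002 -0.0005  0.0004] rot [ 0.0001 -0.0006 -0.0042] n 0.0
0.0 shift [-0.0001 -0.0067  0.0004] rot [ 0.0001 -0.0006  0.0298] n 0.2
```

Call:
{"method": "apply_moves", "body": {"commands": [0,-0.0025,0,0,0,0.012,0,-0.0045,0,0,0,0.022,0,-0.006,0,0,0,0.03,0,-0.006,0,0,0,0.03,0,-0.006,0,0,0,0.03,0,-0.006,0,0,0,0.03]}}

```text
t: 17.45
eef_pos: [513.6, -91.9, 212.4]
eef_rot: [0.321, 0.63, 0.321, -0.63]
wrist_force: [3.0, 0.9, -0.4]
grip_width: 23.2
```

```bash
python3 q.py 0 184.2 1|sed -n '1p;6p'; python3 - <<'E'
from h import *
F=fr(0); s,p,d=cap('side'); save('end',cv2.resize(p[130:310,180:360],(600,600),interpolation=cv2.INTER_CUBIC))
L=(cloud('side',s,d)-O)@F
d1=np.array([-np.sin(.38),0,-np.cos(.38)]);C=L-[-27,46,95];t=C@d1;r=np.linalg.norm(C-t[...,None]*d1,axis=-1)
print('leg',((r<9)&(t>40)&(t<112)).sum(),'foot',(np.linalg.norm(C-105.5*d1,axis=-1)<10).sum())
mz=[]
for z in range(112,170,8):
    m=(abs(L[...,2]-z)<4)&(abs(L[...,0])<30)&(L[...,1]>9)&(L[...,1]<31.5); X=L[m]
    if len(X): print(z,len(X),np.percentile(X[:,0],[5,50,95]).round(1))
for n in ('side','wrist'):
    s,p,d=cap(n); Q=(cloud(n,s,d)-O)@F-[-4,-70,52]
    for nm,z,y0,y1,x in [('platetop',14,-50,50,35),('bartop',114,-45,45,15)]:
        m=(abs(Q[...,2]-z)<3.5)&(abs(Q[...,0])<x)&(Q[...,1]>y0)&(Q[...,1]<y1); X=Q[m]
        if len(X)>20: print(n,nm,len(X),np.median(X,0).round(1),np.percentile(X,[2,98],axis=0).round(1).tolist())
E
```

```text
[513.61253901 -91.92125761 212.44771604] [ 2.98396144  0.92056999 -0.44432463] [-0.1222742  -0.60199713 -0.23318721] 23.155164955329816 17.45 frame [-30.3  20.4 181.5]
0.0 shift [-0.0002 -0.0009  0.0004] rot [ 0.0001 -0.0007 -0.0001] n 0.0
leg 136 foot 23
112 38 [-26.4 -12.9   1.6]
120 30 [-21.7  -7.6   3.2]
128 24 [-8.6 -6.4  1.1]
136 14 [-8.2 -7.  -5.2]
144 26 [-8.  -6.4 -4.7]
152 24 [-8.4 -6.9  7. ]
160 15 [-10.4  -7.6   4. ]
168 20 [-11.6 -10.3  -8.9]
side platetop 189 [-15.2  12.6  13.6] [[-26.2, -38.5, 10.8], [16.3, 46.6, 16.3]]
side bartop 82 [ -0.8   3.8 113.1] [[-5.6, -33.0, 110.6], [6.6, 39.4, 115.3]]
wrist bartop 429 [  1.3  34.2 113.2] [[-4.9, 26.7, 110.7], [7.1, 38.9, 114.6]]
```

View pics/end.png

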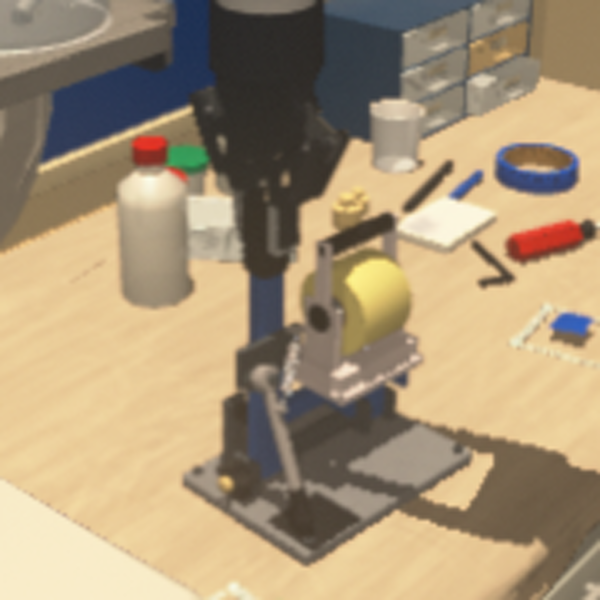

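Call:
{"method": "apply_moves", "body": {"commands": [0,0,0,0,0,0,0,0,0,0,0,0,0,0,0,0,0,0,0,0,0,0,0,0]}}

```text
t: 18.0
eef_pos: [513.6, -91.9, 212.4]
eef_rot: [0.321, 0.63, 0.321, -0.63]
wrist_force: [2.8, 0.6, -1.8]
grip_width: 23.1
```

```bash
python3 -c "
from h import *
s=state();print(s['eef_pos'],s['grip_width'],abs(s['joint_velocities']).max(),s['wrist_force']);print(close_job())"
```

```text
[513.61343356 -91.92630522 212.44668365] 23.10439280999429 0.0016604288670922823 [ 2.83922963  0.56389928 -1.77995059]
the job is handed in; nothing more can be done
None
```

The job is handed in at t = 18 s with the reel stand up, and no verdict is reported. The cradle is home on its pegs, the kickstand is snapped down and the frame is held plumb by its rubber grip.

- **Cradle:** the plate top measured 14.1 mm above the seat and flat to it along frame x, with the frame still back at -0.17 rad. The smaller plate patch read 0.034 rad along y, but the bar top read only 0.002 rad.
- **Kickstand:** after the push, the depth points matched the leg at its stop position (1.896 rad). With the frame upright they still matched the stop position.
- **Grip and frame:** the fingers hold the grip at an opening of 23.1 mm. The front face of the mast keeps the same offset over its height, and the tool's orientation and position agree with a lean within about 0.01 rad of plumb. The arm was still at hand-in.
- **Bystanders:** I never moved low near the bottle or parts box. The last picture shows both standing where they were; I did not measure their positions again.

**Disagreements:**
- The closed fingertips measured only about 2 mm ahead of the TCP, not the stated 25 mm, in both the side and wrist cameras. Because of this, the first two kickstand presses missed the leg without moving it, and I corrected for it afterwards.
- The cradle bar was gripped near its top edge, with the opening reading 8.4 mm against a 12 mm bar. It held through the placing.

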